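Load the large cell into the spring-loaded column

TASK

Several battery cells stand upright on the bench: take the largest one, set it upright in the spring-loaded aluminium column without dropping it, and press it straight down until the two side catches have snapped over its top, then let go so that it stays down. Leave the medium and the slim cell standing where they are.

Things in the scene. Friction and masses are not known exactly. Their poses are not given: they have to be found in the camera images.
- cell_large: Largest battery cell: plain upright cylinder, 46 mm diameter, 80 mm tall (wider and taller than its neighbours, which have the same sleeve or bare metal), dark blue-grey sleeve, flat top with white ring and steel disc, about 0.34 kg, loose. Origin: centre of its underside, z up its axis; its yaw does not matter.
- column: Spring column, fixed: grey foot 150 x 90 x 6 mm (long along its x) and aluminium tube, bore 52 mm, mouth flared to 69 mm inside and 76 outside, rim 46 mm above the origin (tube axis, underside of foot, z up). Inside, a flat black follower bears the cell: its top is at 36 mm when free and can be pressed down to 7 mm, 4 to 17 N, rising. Above the rim its +y and -y sides are open, for fingers.
- gate (a point): Point on the tube's axis 95 mm above the column's origin, level with the undersides of two steel catches, 16 mm wide, on posts 52 to 64 mm from the axis on the column's +x and -x. Their sloping noses, 50 mm apart at 114 mm and 30 mm apart here, slide outwards (some 2 N in all) as a cell is lowered between them, and snap in over it once its top is below this point; 8 mm of spare travel.
- cell_medium: A bystander: cell of the same sleeve, 32 mm in diameter and 70 mm tall, standing upright, loose. Origin at the centre of its underside, z up.
- cell_slim: A bystander: cell of the same sleeve, 21 mm in diameter and 70 mm tall, standing upright, loose. Origin at the centre of its underside, z up.
There are look-alikes about, which are no part of the job. Leave any orange look-alike of the column alone.

How it is judged:
By the outcome, as a careful person would: the job done as asked, in the order asked, and still so for the second after the job is handed in, with the robot touching nothing.
It also fails if it takes over 38 s, if anything falls off the work surface, if the arm or the gripper's body presses on something with over 40 N, if the wrist force passes 120 N, or if a joint passes its speed limit or range.

ROBOT

A 6-joint arm with a two-finger parallel gripper is mounted at the origin on the work surface. World frame = base frame: x ahead of the robot, y to its left, z up, the work surface at z = 0. Lengths are in m, angles in rad, forces in N, time in s.
With the tool pointing down it reaches from about 0.3 to 0.775 m from the base axis. Payload 14.6 kg.
Tool frame: the origin (TCP) lies on the centre line of the jaws, within the pads' length; the fingertips stand 19 mm ahead of it and the grasp point (between the pads) is the TCP (ctrl.tip_reach is the distance from the TCP to the fingertips, in m); x points along the fingers, y is the direction in which the jaws open and shut, and the axes are right-handed (so a half turn about x gives the same grasp; the last joint's range is limited). The gripper opens to 94 mm and grips with 3 to 60 N. Pads are 16 mm wide; open, the fingers measure 119 mm over their backs; the gripper's body (75 mm by 177 mm) begins 78 mm behind the grasp point.
Start: joints at [1.183, 0.3, 1.521, -0, 1.321, -0.067], TCP at [0.173, 0.522, 0.224] pointing down, gripper open.
Joint ranges: [-3.03, 3.03], [-0.79, 2.21], [0.23, 2.52], [-1.04, 4.18], [0, 3.07], [-2.55, 2.55]. Speed limits (rad/s): [2.22, 2.22, 2.57, 3.14, 3.14, 3.14].

INTERFACE

Orientations are given as [roll, pitch, yaw] about the fixed x, y, z axes, in that order (R = Rz(yaw) Ry(pitch) Rx(roll)).
In Python, from station import ctrl, optics, models gives the robot as it stands. The module is installed in compiled form; this text tells all that it offers.
- The arm moves only by the tool arm_command, never from a script. Its argument "deltas" is a list of rows, each an object with "translation": the shift along the tool's x, y, z in units of 25 mm (1.0 is 25 mm), a list of three; "turn": the turn, a rotation vector about the tool's x, y, z in units of 5 degrees (1.0 is 5 degrees), a list of three. In form: [{"translation": [x, y, z], "turn": [rx, ry, rz]}, ...]. A call has 1 to 12 rows; each row is the pose to reach, as a shift and turn from the pose commanded when the call began, along the tool's axes at that moment; what a row does not reach only later rows make up. A row lasts 1/12 s, in which the tool goes at most 41.7 mm and 7.16 degrees, less where a joint would pass 70% of its speed; a pose out of reach is approached as far as the arm can. A call with a gripper value outside its range is refused whole. "gripper" is the finger opening in mm, from 0 to 94, set as the call begins (left out, the last holds). The fingers move at their own pace and stop on an object; "force" is the grip in N (left out, the last holds). Time passes only in rows, so rows that repeat a pose let the fingers close. It gives the time, the measured TCP pose, the force and the opening at its end, in the units of the state.
- ctrl.get_obs(): the state, without advancing time (a new reading comes with each control period).
- optics.camera(name): name is "scene" or "top" or "wrist"; returns the picture (420x560x3 uint8, red, green, blue); there is no depth.
- optics.get_calibration(name): a dict with "K" (3x3 intrinsics, pixels), "origin" and "orientation" of the camera in the world. Camera axes: x right, y down, z forward; pixel columns grow to the right and rows downward; lengths in m; the calibration is good to about 2 mm. A picture is of the moment at which its call begins: read the wrist's pose just before it. get_calibration takes no time and is no camera call; for the wrist camera it gives the pose at the moment of the call.
- ctrl.hand_in(): hands the job in, once; it reports no verdict.
Trained networks look in the newest picture that a camera, given by its name, has taken for a name from the list of things; names that differ only in an ending like _2 or _b are one class to them, and where a whole thing is asked for, a point or a joint stands for the part that bears it (a point fixed in the world has none). Each returns a list of dicts, best first, with "score" (0 to 1); they miss things now and then, are a little off and sometimes report something else, mostly with a low value. They report only what shows in the picture. A call takes as long as a camera call. They do not tell look-alikes from the thing itself.
- models.look_for(target, camera): "box" ([left, top, right, bottom] in pixels, round what is visible of it).
- models.cut_out(target, camera): "pixels" (420x560 bool, what is visible of it) and "box" ([left, top, right, bottom] in pixels, round what is visible of it).
- models.mark_of(target, camera): "at" ([column, row] in pixels: a listed point, or the origin of a listed thing).
The state is a dict: "time_s": time; "qpos": joint angles; "joint_vel": joint speeds; "tau": joint torques, N m; "ee_pos": TCP position; "eef_rot": TCP orientation; "force": force on the tool from outside, world axes, zero at the start; "moment": the same for the moment, N m; "grip_width": finger opening in m.
Only numpy, scipy, OpenCV 4.12 (cv2) and the standard library are available. Lean on these libraries where they do the work, as an engineer would, in place of code of your own. Each camera call takes 0.05 s, during which the arm holds its last target.

## Working session

There is one attempt and no reset: what is moved stays moved. The work goes in short steps, Python scripts to look and compute and a tool call to move; the robot and the scene stay as the last step left them, time stands still between calls to the robot, and variables do not carry over. Pictures are saved under pics/ and viewed, and the job is handed in when it is done.

Besides the shell and the picture viewer there is one more tool, called after "Call:" by a JSON object that holds its "fn" and its "kwargs". arm_command: Moves the arm, as the interface text tells. Its arguments: {"type":"object","properties":{"deltas":{"type":"array"},"gripper":{"type":"number"},"force":{"type":"number"}},"required":["deltas"]}

```bash
mkdir -p pics
cat > h.py <<'E'
import numpy as np, cv2
from station import ctrl, optics, models
def cal(n):
    c=optics.get_calibration(n); K=np.array(c['K']); o=np.array(c['origin']); R=np.array(c['orientation'])
    if R.shape!=(3,3):
        from scipy.spatial.transform import Rotation as Ro
        R=Ro.from_euler('xyz',R).as_matrix()
    return K,o,R
def ray(n,px,z,c=None):
    K,o,R=c or cal(n)
    d=R@np.linalg.inv(K)@np.array([px[0],px[1],1.])
    return o+d*(z-o[2])/d[2]
def proj(n,p,c=None):
    K,o,R=c or cal(n); q=K@(R.T@(np.array(p)-o)); return q[:2]/q[2]
def save(n,f):
    im=optics.camera(n); cv2.imwrite('pics/'+f,im[...,::-1]); return im
E
python3 - <<'E'
from h import *
print(ctrl.get_obs())
for n in ['top','scene']:
    save(n,n+'1.png'); print(optics.get_calibration(n))
    for t in ['cell_large','column','cell_medium','cell_slim']:
        print(n,t,[(round(d['score'],2),np.round(d['box'])) for d in models.look_for(t,n)])
E
```

```text
{'time_s': 0.0, 'qpos': array([ 1.18339001e+00,  3.00496583e-01,  1.52155806e+00, -3.28054597e-05,
        1.32069848e+00, -6.65858570e-02]), 'joint_vel': array([ 0.00018014,  0.00060642,  0.00124815, -0.00087737,  0.00054968,
       -0.00021555]), 'tau': array([ 8.45510949e-04, -5.31803906e+01, -3.52753866e+01,  7.08937598e-02,
        2.42470315e-02, -5.97136454e-05]), 'ee_pos': array([0.17335505, 0.52172104, 0.22388208]), 'eef_rot': array([-1.61000752,  1.56963542, -1.93081984]), 'force': array([-0.21035976, -0.71899206, -0.40976185]), 'moment': array([-0.00945802, -0.04738245,  0.00454434]), 'grip_width': 0.09425003724152178}
{'K': array([[432.62636879,   0.        , 274.22302812],
       [  0.        , 432.62636879, 211.16446553],
       [  0.        ,   0.        ,   1.        ]]), 'origin': array([0.32538615, 0.0046888 , 0.9110559 ]), 'orientation': array([-3.00390322e+00,  2.45962837e-03, -1.54697313e+00])}
top cell_large [(0.8, array([214., 125., 236., 160.]))]
top column [(0.79, array([371., 284., 432., 372.])), (0.78, array([358., 150., 425., 237.]))]
top cell_medium [(0.65, array([166., 190., 190., 213.]))]
top cell_slim []
{'K': array([[416.74355185,   0.        , 279.85929675],
       [  0.        , 416.74355185, 208.35368978],
       [  0.        ,   0.        ,   1.        ]]), 'origin': array([ 0.851984  , -0.13723374,  0.70564486]), 'orientation': array([-2.50691228,  0.00364134,  1.20004392])}
scene cell_large [(0.97, array([342., 256., 376., 302.])), (0.61, array([114., 248., 200., 357.]))]
scene column [(0.95, array([112., 249., 201., 360.])), (0.74, array([ 94., 143., 155., 237.]))]
scene cell_medium [(0.98, array([358., 190., 381., 225.]))]
scene cell_slim [(0.66, array([300., 218., 315., 241.]))]
```

View pics/top1.png

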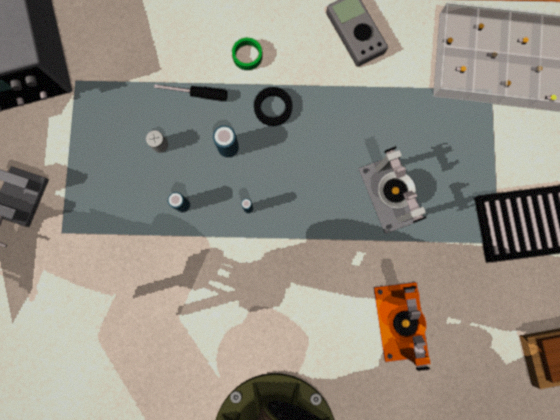

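View pics/scene1.png

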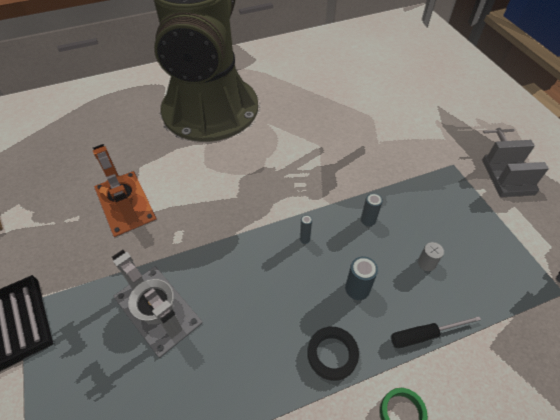

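Candidates in the top view are the sleeved cell at (225,137), sleeved at (176,201), sleeved at (246,204) and bare metal at (155,139). The first is the widest and tallest. For the column there is a grey one at (396,190) and an orange look-alike at (405,323), so grey is the target. I'll confirm both in crops and measure.

Run:
```python
from h import *
a=cv2.imread('pics/top1.png'); s=cv2.imread('pics/scene1.png')
A=cv2.resize(a[110:170,195:255],(390,390),interpolation=cv2.INTER_CUBIC)
B=cv2.resize(a[140:240,350:450],(390,390),interpolation=cv2.INTER_CUBIC)
cv2.imwrite('pics/crop1.png',np.hstack([A,B]))
C=cv2.resize(s[240:320,320:400],(390,390),interpolation=cv2.INTER_CUBIC)
D=cv2.resize(s[240:360,100:220],(390,390),interpolation=cv2.INTER_CUBIC)
cv2.imwrite('pics/crop2.png',np.hstack([C,D]))
for n in ['top','scene']:
    c=cal(n)
    for t in ['cell_large','cell_medium','cell_slim','column','gate']:
        z={'gate':.095}.get(t,0)
        print(n,t,[(round(d['score'],2),np.round(d['at'],1),np.round(ray(n,d['at'],z,c),4)) for d in models.mark_of(t,n)])
```

```text
top cell_large [(0.56, array([226.9, 145.5]), array([0.5931, 0.1161, 0.    ]))]
top cell_medium [(0.6, array([179.2, 203.4]), array([0.4635, 0.2129, 0.    ]))]
top cell_slim [(0.6, array([249.3, 209.2]), array([0.4545, 0.063 , 0.    ])), (0.42, array([403.7, 184.3]), array([ 0.5162, -0.2661,  0.    ]))]
top column [(0.82, array([395.4, 323.1]), array([ 0.2257, -0.2441,  0.    ])), (0.56, array([390.4, 197.2]), array([ 0.4874, -0.2372,  0.    ]))]
top gate [(0.85, array([416. , 329.5]), array([ 0.2255, -0.2557,  0.095 ])), (0.61, array([403.1, 183.8]), array([ 0.4972, -0.2367,  0.095 ]))]
scene cell_large [(0.62, array([357.4, 289.7]), array([0.5917, 0.114 , 0.    ]))]
scene cell_medium [(0.71, array([366.2, 220.9]), array([0.4614, 0.2022, 0.    ]))]
scene cell_slim [(0.62, array([304.9, 239.6]), array([0.457 , 0.0671, 0.    ]))]
scene column [(0.93, array([155. , 307.1]), array([ 0.49  , -0.2394,  0.    ])), (0.62, array([126.5, 203.5]), array([ 0.236 , -0.2501,  0.    ]))]
scene gate [(0.93, array([107.4, 173.6]), array([ 0.2317, -0.2579,  0.095 ])), (0.56, array([146.3, 284.7]), array([ 0.4957, -0.2312,  0.095 ]))]
```

View pics/crop1.png

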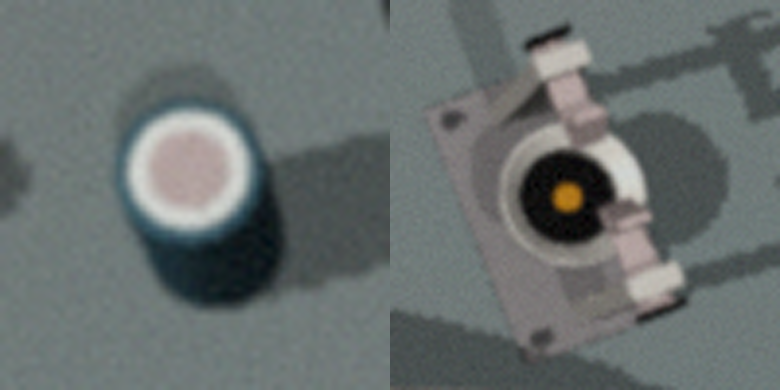

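View pics/crop2.png

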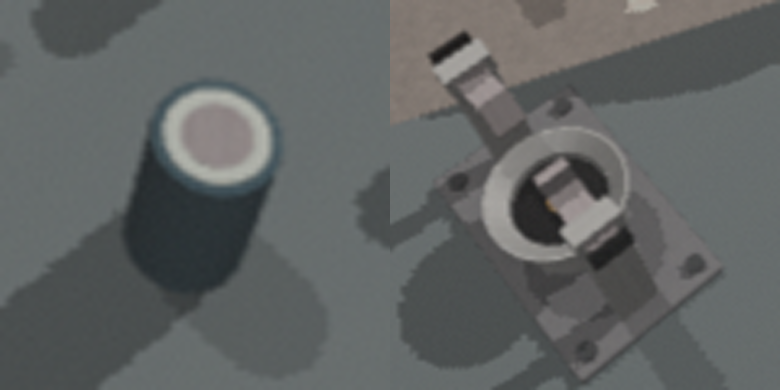

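Run:
```python
from h import *
T=cal('top');S=cal('scene')
f=lambda x,y,ox,oy,k:((x+.5)/k+ox-.5,(y+.5)/k+oy-.5)
p=lambda *a:print(*[np.round(v,4) for v in a])
print('cell'); p(ray('top',f(189,171,195,110,6.5),.08,T), ray('scene',f(216,136,320,240,4.875),.08,S))
p('col', ray('top',f(178,197,350,140,3.9),.036,T), ray('top',f(183,195,350,140,3.9),.046,T), ray('scene',f(166,194,100,240,3.25),.046,S))
a=ray('top',f(40,107,350,140,3.9),.006,T);b=ray('top',f(137,358,350,140,3.9),.006,T); d=b-a; p(a,b,np.linalg.norm(d),np.degrees(np.arctan2(d[1],d[0])))
# scene foot edges: left corner(445,185)->bottom(583,382); right top (572,88)->(722,270)
for u,v in [((55,185),(193,382)),((182,88),(332,270))]:
    a=ray('scene',f(*u,100,240,3.25),.006,S);b=ray('scene',f(*v,100,240,3.25),.006,S); d=b-a; p(a,b,np.linalg.norm(d),np.degrees(np.arctan2(d[1],d[0])))
# catches top boxes in top view, z~.12
a=ray('top',f(165,50,350,140,3.9),.12,T);b=ray('top',f(262,283,350,140,3.9),.12,T);d=b-a;p(a,b,(a+b)/2,np.degrees(np.arctan2(d[1],d[0])))
o=ctrl.get_obs()
from scipy.spatial.transform import Rotation as R
print(R.from_euler('xyz',o['eef_rot']).as_matrix().round(4))
```

```text
cell
[0.5891 0.1136 0.08  ] [0.589  0.1147 0.08  ]Traceback (most recent call last):
  File "<stdin>", line 6, in <module>
  File "<stdin>", line 4, in <lambda>
    return _wrapfunc(a, 'round', decimals=decimals, out=out)
    return _wrapit(obj, method, *args, **kwds)
    result = getattr(arr, method)(*args, **kwds)
numpy._core._exceptions._UFuncNoLoopError: ufunc 'multiply' did not contain a loop with signature matching types (dtype('<U3'), dtype('float64')) -> None
```

Run:
```python
from h import *
T=cal('top');S=cal('scene')
f=lambda x,y,ox,oy,k:((x+.5)/k+ox-.5,(y+.5)/k+oy-.5)
p=lambda *a:print(*[np.round(v,4) for v in a])
p(ray('top',f(178,197,350,140,3.9),.036,T), ray('top',f(183,195,350,140,3.9),.046,T), ray('scene',f(166,194,100,240,3.25),.046,S))
a=ray('top',f(40,107,350,140,3.9),.006,T);b=ray('top',f(137,358,350,140,3.9),.006,T); d=b-a; p(a,b,np.linalg.norm(d),np.degrees(np.arctan2(d[1],d[0])))
for u,v in [((55,185),(193,382)),((182,88),(332,270))]:
    a=ray('scene',f(*u,100,240,3.25),.006,S);b=ray('scene',f(*v,100,240,3.25),.006,S); d=b-a; p(a,b,np.linalg.norm(d),np.degrees(np.arctan2(d[1],d[0])))
a=ray('top',f(165,50,350,140,3.9),.12,T);b=ray('top',f(262,283,350,140,3.9),.12,T);d=b-a;p(a,b,(a+b)/2,np.degrees(np.arctan2(d[1],d[0])))
o=ctrl.get_obs()
from scipy.spatial.transform import Rotation as R
print(R.from_euler('xyz',o['eef_rot']).as_matrix().round(4))
```

```text
[ 0.496  -0.2378  0.036 ] [ 0.4952 -0.2377  0.046 ] [ 0.4971 -0.2368  0.046 ]
[ 0.5503 -0.1712  0.006 ] [ 0.4133 -0.2229  0.006 ] 0.1465 -159.3467
[ 0.4478 -0.2993  0.006 ] [ 0.5827 -0.2495  0.006 ] 0.1439 20.2469
[ 0.413  -0.2215  0.006 ] [ 0.5513 -0.1684  0.006 ] 0.1481 21.0074
[ 0.5515 -0.2093  0.12  ] [ 0.4392 -0.2536  0.12  ] [ 0.4954 -0.2315  0.12  ] -158.4857
[[-0.      0.3153  0.949 ]
 [ 0.      0.949  -0.3153]
 [-1.      0.     -0.    ]]
```

Cell is at (0.589, 0.114). The grey column's axis is at about (0.496, -0.237), with its x at 20.6°. I'm moving above the cell.

Call:
{"fn": "arm_command", "kwargs": {"deltas": [{"translation": [0, -0.5, 1.0], "turn": [1, 0, 0]}, {"translation": [0, -1.0, 2.1], "turn": [2, 0, 0]}, {"translation": [0, -1.5, 3.1], "turn": [3, 0, 0]}, {"translation": [0, -2.0, 4.2], "turn": [4, 0, 0]}, {"translation": [0, -2.5, 5.2], "turn": [5, 0, 0]}, {"translation": [0, -3.0, 6.2], "turn": [6, 0, 0]}, {"translation": [0, -3.6, 7.3], "turn": [7, 0, 0]}, {"translation": [0, -4.1, 8.3], "turn": [8, 0, 0]}, {"translation": [0, -4.6, 9.4], "turn": [9, 0, 0]}, {"translation": [0, -5.1, 10.4], "turn": [10, 0, 0]}, {"translation": [0, -5.6, 11.5], "turn": [11, 0, 0]}, {"translation": [0, -6.1, 12.5], "turn": [12, 0, 0]}], "gripper": 94, "force": 40}}

```text
time_s: 2.0
ee_pos: [0.4229, 0.2774, 0.2246]
eef_rot: [1.748, 1.57, 0.375]
force: [0.2, -0.7, 0.1]
grip_width: 0.0942
```

```bash
cat >> h.py <<'E'
from scipy.spatial.transform import Rotation as Ro
def go(p,yjaw):
    """units to reach world p with tool down and jaw angle yjaw (deg)"""
    o=ctrl.get_obs(); R=Ro.from_euler('xyz',o['eef_rot']).as_matrix()
    a=np.radians(yjaw); x=np.array([0,0,-1.]); y=np.array([np.cos(a),np.sin(a),0]); Rt=np.c_[x,y,np.cross(x,y)]
    print('t',o['time_s'],'pos',o['ee_pos'].round(4),'jaw',np.degrees(np.arctan2(R[1,1],R[0,1])).round(2),'tilt',np.degrees(np.arccos(-R[2,0])).round(2))
    print('trans',(R.T@(np.array(p)-o['ee_pos'])/.025).round(3),'turn',(np.degrees(Ro.from_matrix(R.T@Rt).as_rotvec())/5).round(3),'q',o['qpos'].round(3))
E
python3 -c "
from h import *
go([.589,.1143,.19],-33)"
```

```text
t 2.0 pos [0.4229 0.2774 0.2246] jaw 11.37 tilt 0.02
trans [1.384 5.225 7.707] turn [ 8.873e+00 -2.000e-03 -3.000e-03] q [ 0.508  0.201  1.644 -0.     1.296  0.31 ]
```

Call:
{"fn": "arm_command", "kwargs": {"deltas": [{"translation": [0, 0.6, 0.9], "turn": [1, 0, 0]}, {"translation": [0, 1.2, 1.8], "turn": [2, 0, 0]}, {"translation": [0, 1.8, 2.7], "turn": [3, 0, 0]}, {"translation": [0, 2.4, 3.6], "turn": [4, 0, 0]}, {"translation": [0, 3.0, 4.5], "turn": [5, 0, 0]}, {"translation": [0.2, 3.6, 5.4], "turn": [6, 0, 0]}, {"translation": [0.5, 4.2, 6.3], "turn": [7, 0, 0]}, {"translation": [0.8, 4.8, 7.1], "turn": [8, 0, 0]}, {"translation": [1.1, 5.15, 7.55], "turn": [8.7, 0, 0]}, {"translation": [1.4, 5.2, 7.7], "turn": [8.7, 0, 0]}, {"translation": [1.4, 5.2, 7.7], "turn": [8.7, 0, 0]}]}}

```text
time_s: 2.92
ee_pos: [0.5876, 0.1156, 0.1875]
eef_rot: [-0.862, 1.568, -2.988]
force: [0.1, 0.1, -1.0]
grip_width: 0.0942
```

Run:
```python
from h import *
go([.589,.1143,.062],-33)
c=cal('wrist'); save('wrist','w1.png'); print(c[1],c[2].round(3))
print(proj('wrist',[.589,.1143,.08],c))
for d in models.cut_out('cell_large','wrist'): print(d['score'],d['box'])
```

```text
t 2.9167 pos [0.5876 0.1156 0.1875] jaw -31.82 tilt 0.16
trans [5.02  0.087 0.006] turn [0.235 0.021 0.024] q [ 0.133  0.44   1.417 -0.     1.287  0.689]
[0.62350939 0.17299805 0.34671819] [[ 0.849 -0.512 -0.127]
 [-0.528 -0.826 -0.2  ]
 [-0.003  0.237 -0.972]]
[283.31215107 216.51525988]
0.92 [254.2, 178.2, 311.1, 247.5]
```

View pics/w1.png

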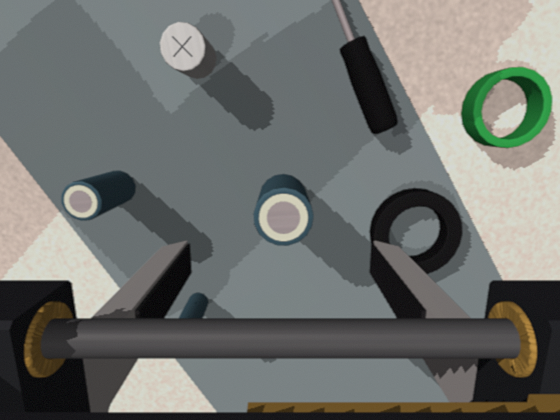

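The wrist view shows the large cell's top at (283,217), which matches my projection of (283.3,216.5). The fingers straddle it and nothing is in their way, so I'm descending.

Call:
{"fn": "arm_command", "kwargs": {"deltas": [{"translation": [0.6, 0.07, 0], "turn": [0.2, 0, 0]}, {"translation": [1.3, 0.07, 0], "turn": [0.2, 0, 0]}, {"translation": [2.0, 0.07, 0], "turn": [0.2, 0, 0]}, {"translation": [2.7, 0.07, 0], "turn": [0.2, 0, 0]}, {"translation": [3.3, 0.07, 0], "turn": [0.2, 0, 0]}, {"translation": [3.9, 0.07, 0], "turn": [0.2, 0, 0]}, {"translation": [4.4, 0.07, 0], "turn": [0.2, 0, 0]}, {"translation": [4.8, 0.07, 0], "turn": [0.2, 0, 0]}, {"translation": [5.0, 0.07, 0], "turn": [0.2, 0, 0]}, {"translation": [5.0, 0.07, 0], "turn": [0.2, 0, 0]}]}}

```text
time_s: 3.85
ee_pos: [0.5891, 0.1156, 0.0638]
eef_rot: [-0.887, 1.57, -3.031]
force: [-0.9, 0.3, 0.1]
grip_width: 0.0936
```

Call:
{"fn": "arm_command", "kwargs": {"deltas": [{"translation": [0, 0, 0], "turn": [0, 0, 0]}, {"translation": [0, 0, 0], "turn": [0, 0, 0]}, {"translation": [0, 0, 0], "turn": [0, 0, 0]}, {"translation": [0, 0, 0], "turn": [0, 0, 0]}, {"translation": [0, 0, 0], "turn": [0, 0, 0]}, {"translation": [0, 0, 0], "turn": [0, 0, 0]}, {"translation": [0, 0, 0], "turn": [0, 0, 0]}, {"translation": [0, 0, 0], "turn": [0, 0, 0]}], "gripper": 30, "force": 45}}

```text
time_s: 4.52
ee_pos: [0.5895, 0.1154, 0.0645]
eef_rot: [1.937, 1.571, -0.208]
force: [1.4, -0.8, -0.6]
grip_width: 0.0454
```

Run:
```python
from h import *
o=ctrl.get_obs(); print(o['grip_width'],o['force'])
go([.589,.1143,.162],-33)
```

```text
0.04537569735727008 [ 1.36246306 -0.76998979 -0.5738582 ]
t 4.5167 pos [0.5895 0.1154 0.0645] jaw -32.88 tilt 0.01
trans [-3.899  0.005  0.047] turn [ 0.024 -0.001 -0.002] q [ 0.132  0.581  1.515 -0.     1.046  0.706]
```

Call:
{"fn": "arm_command", "kwargs": {"deltas": [{"translation": [-0.2, 0, 0], "turn": [0, 0, 0]}, {"translation": [-0.6, 0, 0], "turn": [0, 0, 0]}, {"translation": [-1.2, 0, 0], "turn": [0, 0, 0]}, {"translation": [-1.8, 0, 0], "turn": [0, 0, 0]}, {"translation": [-2.5, 0, 0], "turn": [0, 0, 0]}, {"translation": [-3.2, 0, 0], "turn": [0, 0, 0]}, {"translation": [-3.9, 0, 0], "turn": [0, 0, 0]}, {"translation": [-4.6, 0, 0], "turn": [0, 0, 0]}, {"translation": [-5.3, 0, 0], "turn": [0, 0, 0]}, {"translation": [-5.9, 0, 0], "turn": [0, 0, 0]}, {"translation": [-6.3, 0, 0], "turn": [0, 0, 0]}, {"translation": [-6.6, 0, 0], "turn": [0, 0, 0]}]}}

```text
time_s: 5.52
ee_pos: [0.5895, 0.1154, 0.231]
eef_rot: [2.314, 1.57, 0.169]
force: [0.1, 0.1, -3.8]
grip_width: 0.0457
```

Run:
```python
from h import *
o=ctrl.get_obs(); print(o['grip_width'],o['force'])
go([.4965,-.2373,.225],-69.4)
```

```text
0.04573787673344246 [ 0.14893405  0.12882793 -3.77053545]
t 5.5167 pos [0.5895 0.1154 0.231 ] jaw -32.88 tilt 0.07
trans [ 0.232  4.534 13.868] turn [ 7.304e+00 -1.200e-02 -7.000e-03] q [0.132 0.409 1.36  0.    1.372 0.706]
```

Cell is lifted (-3.8 N including its weight). I'm travelling to above the column.

Call:
{"fn": "arm_command", "kwargs": {"deltas": [{"translation": [0, 0.2, 0.6], "turn": [0.4, 0, 0]}, {"translation": [0, 0.5, 1.6], "turn": [0.9, 0, 0]}, {"translation": [0, 0.9, 2.7], "turn": [1.5, 0, 0]}, {"translation": [0, 1.25, 3.8], "turn": [2, 0, 0]}, {"translation": [0, 1.6, 4.9], "turn": [2.6, 0, 0]}, {"translation": [0, 1.95, 6.0], "turn": [3.2, 0, 0]}, {"translation": [0, 2.3, 7.1], "turn": [3.8, 0, 0]}, {"translation": [0, 2.65, 8.2], "turn": [4.3, 0, 0]}, {"translation": [0, 3.0, 9.3], "turn": [4.9, 0, 0]}, {"translation": [0, 3.4, 10.4], "turn": [5.5, 0, 0]}, {"translation": [0, 3.75, 11.5], "turn": [6.1, 0, 0]}, {"translation": [0, 4.1, 12.5], "turn": [6.6, 0, 0]}]}}

```text
time_s: 6.52
ee_pos: [0.5045, -0.2046, 0.2288]
eef_rot: [-0.697, 1.569, 2.861]
force: [0.0, -0.4, -3.4]
grip_width: 0.0454
```

Call:
{"fn": "arm_command", "kwargs": {"deltas": [{"translation": [0, 0.3, 0.7], "turn": [0.35, 0, 0]}, {"translation": [0, 0.4, 1.15], "turn": [0.6, 0, 0]}, {"translation": [0, 0.43, 1.35], "turn": [0.7, 0, 0]}, {"translation": [0, 0.43, 1.35], "turn": [0.7, 0, 0]}, {"translation": [0, 0.43, 1.35], "turn": [0.7, 0, 0]}]}}

```text
time_s: 6.93
ee_pos: [0.4796, -0.2257, 0.2295]
eef_rot: [-2.702, 1.571, 0.801]
force: [-0.5, 0.2, -2.8]
grip_width: 0.0452
```

Run:
```python
from h import *
o=ctrl.get_obs(); print(o['grip_width'],o['force'])
go([.4965,-.2373,.225],-69.4)
save('top','t2.png');save('scene','s2.png');c=cal('wrist');save('wrist','w2.png')
for n,cc in [('top',cal('top')),('scene',cal('scene')),('wrist',c)]:
    print(n,[proj(n,[.4965,-.2373,z],cc).round(1) for z in (.046,.095)])
```

```text
0.04524316591017126 [-0.50904465  0.20764321 -2.80990364]
t 6.9333 pos [ 0.4796 -0.2257  0.2295] jaw -69.34 tilt 0.01
trans [ 0.18   0.672 -0.47 ] turn [ 0.012 -0.002  0.001] q [-0.509  0.251  1.571  0.     1.319  0.701]
top [array([396.4, 189. ]), array([403.4, 184.2])]
scene [array([150.3, 299.1]), array([142.6, 286.4])]
wrist [array([297.8, 185.2]), array([300.6, 194.9])]
```

Run:
```python
import cv2,numpy as np
t=cv2.imread('pics/t2.png')[120:250,330:470];s=cv2.imread('pics/s2.png')[190:370,80:230]
cv2.imwrite('pics/c3.png',np.hstack([cv2.resize(t,(420,390),interpolation=2),cv2.resize(s,(325,390),interpolation=2)]))
```

```text
(no output)
```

View pics/c3.png

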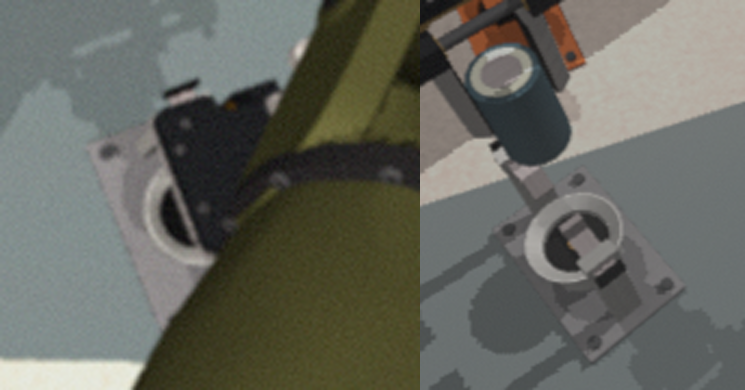

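View pics/w2.png

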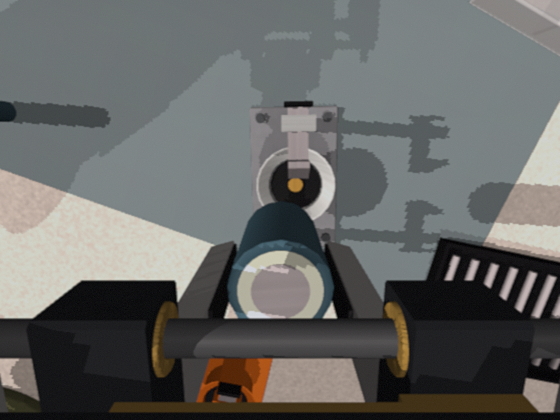

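```bash
python3 - <<'E'
from h import *
c=cal('wrist')
for px,z in [((296.5,185.5),.046),((295.3,184.5),.036)]: print(ray('wrist',px,z,c))
# foot edge tilt: cell as held, relative
for p in [[.4796,-.2257,.245]]: print(proj('wrist',p,c))
im=cv2.imread('pics/w2.png'); cv2.imwrite('pics/c4.png',cv2.resize(im[95:335,210:360],(500,800),interpolation=2)[:600*0+800])
E
python3 - <<'E'
import cv2
im=cv2.imread('pics/w2.png'); cv2.imwrite('pics/c4.png',cv2.resize(im[95:335,200:380],(450,600),interpolation=2))
E
```

```text
[ 0.49583255 -0.23625893  0.046     ]
[ 0.49496318 -0.23579658  0.036     ]
[279.97981337 287.20852435]
```

View pics/c4.png

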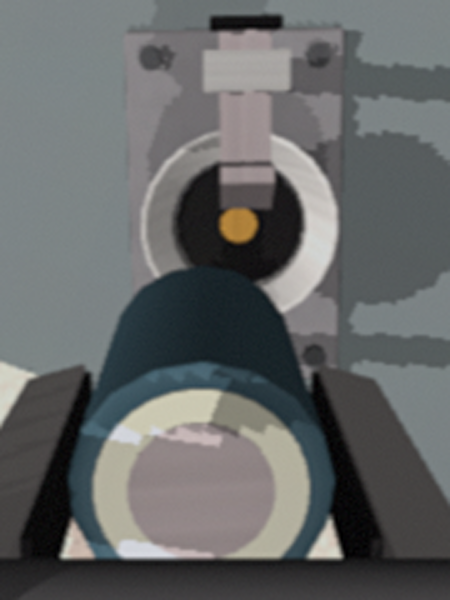

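Run:
```python
from h import *
go([.4972,-.2362,.215],-69.4)
```

```text
t 7.0833 pos [ 0.48   -0.2256  0.2295] jaw -69.29 tilt 0.01
trans [ 0.579  0.641 -0.494] turn [ 0.021 -0.001 -0.   ] q [-0.508  0.252  1.57   0.     1.319  0.701]
```

Call:
{"fn": "arm_command", "kwargs": {"deltas": [{"translation": [0, 0.3, -0.25], "turn": [0, 0, 0]}, {"translation": [0.2, 0.6, -0.45], "turn": [0, 0, 0]}, {"translation": [0.5, 0.64, -0.5], "turn": [0, 0, 0]}, {"translation": [0.58, 0.64, -0.5], "turn": [0, 0, 0]}, {"translation": [0.58, 0.64, -0.5], "turn": [0, 0, 0]}, {"translation": [0.58, 0.64, -0.5], "turn": [0, 0, 0]}]}}

```text
time_s: 7.58
ee_pos: [0.4966, -0.2366, 0.2146]
eef_rot: [-0.897, 1.57, 2.605]
force: [-0.4, 0.1, -3.0]
grip_width: 0.0453
```

Run:
```python
from h import *
go([.4972,-.2362,.107],-69.4)
s=save('scene','s3.png');c=cal('wrist');w=save('wrist','w3.png')
cs=cal('scene')
a=cv2.resize(s[170:370,80:230],(450,600),interpolation=2)
cv2.imwrite('pics/c5.png',np.hstack([a,cv2.resize(w[:,180:400],(314,600))])[...,::-1])
p=ctrl.get_obs()['ee_pos']; print(proj('scene',p+[-.0014,-.0005,.0155],cs),proj('scene',p+[-.0014,-.0005,-.0645],cs))
```

```text
t 7.5833 pos [ 0.4966 -0.2366  0.2146] jaw -69.37 tilt 0.05
trans [ 4.304 -0.005 -0.029] turn [0.006 0.006 0.007] q [-0.511  0.309  1.533  0.     1.301  0.7  ]
[115.19431473 240.90528788] [132.41263984 269.26314093]
```

View pics/c5.png

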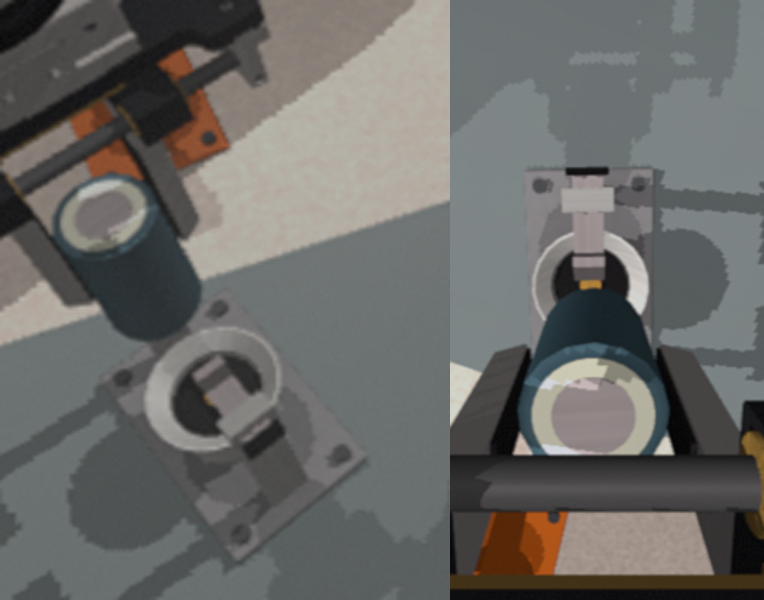

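Call:
{"fn": "arm_command", "kwargs": {"deltas": [{"translation": [0.3, 0, -0.02], "turn": [0, 0, 0]}, {"translation": [0.6, 0, -0.02], "turn": [0, 0, 0]}, {"translation": [0.9, 0, -0.02], "turn": [0, 0, 0]}, {"translation": [1.2, 0, -0.02], "turn": [0, 0, 0]}, {"translation": [1.5, 0, -0.02], "turn": [0, 0, 0]}, {"translation": [1.8, 0, -0.02], "turn": [0, 0, 0]}, {"translation": [2.1, 0, -0.02], "turn": [0, 0, 0]}, {"translation": [2.4, 0, -0.02], "turn": [0, 0, 0]}, {"translation": [2.7, 0, -0.02], "turn": [0, 0, 0]}, {"translation": [3.0, 0, -0.02], "turn": [0, 0, 0]}, {"translation": [3.0, 0, -0.02], "turn": [0, 0, 0]}]}}

```text
time_s: 8.6
ee_pos: [0.4966, -0.2364, 0.138]
eef_rot: [-0.854, 1.568, 2.647]
force: [0.8, -0.7, -5.0]
grip_width: 0.0452
```

Run:
```python
from h import *
go([.4972,-.2362,.107],-69.4); o=ctrl.get_obs(); print(o['force'],o['moment'],o['grip_width'])
s=save('scene','s4.png');w=save('wrist','w4.png')
a=cv2.resize(s[170:370,80:230],(450,600),interpolation=2)
cv2.imwrite('pics/c6.png',np.hstack([a,cv2.resize(w[:,180:400],(314,600))])[...,::-1])
```

```text
t 8.6 pos [ 0.4966 -0.2364  0.138 ] jaw -69.38 tilt 0.16
trans [ 1.238  0.004 -0.026] turn [0.004 0.021 0.024] q [-0.511  0.387  1.615 -0.     1.142  0.7  ]
[ 0.83885837 -0.70491761 -4.9767392 ] [0.04552021 0.1471516  0.00171096] 0.04519670776050292
```

View pics/c6.png

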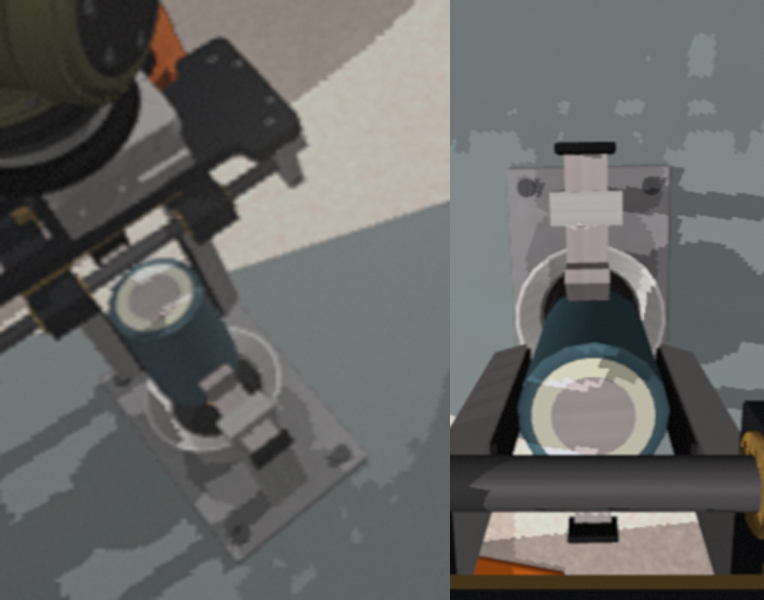

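The cell is between the pushed-out catches and centred over the tube, and forces are low. Continuing down to the follower.

Call:
{"fn": "arm_command", "kwargs": {"deltas": [{"translation": [0.2, 0, -0.02], "turn": [0, 0, 0]}, {"translation": [0.4, 0, -0.02], "turn": [0, 0, 0]}, {"translation": [0.6, 0, -0.02], "turn": [0, 0, 0]}, {"translation": [0.8, 0, -0.02], "turn": [0, 0, 0]}, {"translation": [1.0, 0, -0.02], "turn": [0, 0, 0]}, {"translation": [1.2, 0, -0.02], "turn": [0, 0, 0]}, {"translation": [1.4, 0, -0.02], "turn": [0, 0, 0]}, {"translation": [1.4, 0, -0.02], "turn": [0, 0, 0]}], "force": 58}}

```text
time_s: 9.37
ee_pos: [0.4973, -0.2363, 0.1036]
eef_rot: [-0.831, 1.569, 2.671]
force: [-0.2, 0.4, -5.0]
grip_width: 0.0453
```

Run:
```python
from h import *
go([.4972,-.2362,.074],-69.4); o=ctrl.get_obs(); print(o['force'],o['moment'],o['grip_width'])
```

```text
t 9.3667 pos [ 0.4973 -0.2363  0.1036] jaw -69.38 tilt 0.11
trans [ 1.184e+00 -3.000e-03  1.000e-03] turn [0.004 0.014 0.016] q [-0.51   0.431  1.642 -0.     1.07   0.701]
[-0.21799165  0.44002608 -5.00422346] [0.00996472 0.18923216 0.00230718] 0.04533126244945581
```

Call:
{"fn": "arm_command", "kwargs": {"deltas": [{"translation": [0.15, 0, 0], "turn": [0, 0, 0]}, {"translation": [0.3, 0, 0], "turn": [0, 0, 0]}, {"translation": [0.45, 0, 0], "turn": [0, 0, 0]}, {"translation": [0.6, 0, 0], "turn": [0, 0, 0]}, {"translation": [0.75, 0, 0], "turn": [0, 0, 0]}, {"translation": [0.9, 0, 0], "turn": [0, 0, 0]}, {"translation": [0.9, 0, 0], "turn": [0, 0, 0]}]}}

```text
time_s: 9.95
ee_pos: [0.498, -0.2366, 0.0825]
eef_rot: [2.398, 1.57, -0.384]
force: [-1.1, 0.8, 3.8]
grip_width: 0.0456
```

Run:
```python
from h import *
go([.4972,-.2362,.074],-69.4); o=ctrl.get_obs(); print(o['force'],o['moment'],o['grip_width'])
s=save('scene','s5.png');w=save('wrist','w5.png')
a=cv2.resize(s[170:370,80:230],(450,600),interpolation=2)
cv2.imwrite('pics/c7.png',np.hstack([a,cv2.resize(w[:,180:400],(314,600))])[...,::-1])
```

```text
t 9.95 pos [ 0.498  -0.2366  0.0825] jaw -69.38 tilt 0.04
trans [ 0.34  -0.025  0.023] turn [ 0.004 -0.005 -0.005] q [-0.51   0.461  1.655  0.     1.025  0.701]
[-1.11123075  0.81538274  3.76580831] [ 0.27626625  0.36415369 -0.02627279] 0.04556120724115794
```

View pics/c7.png

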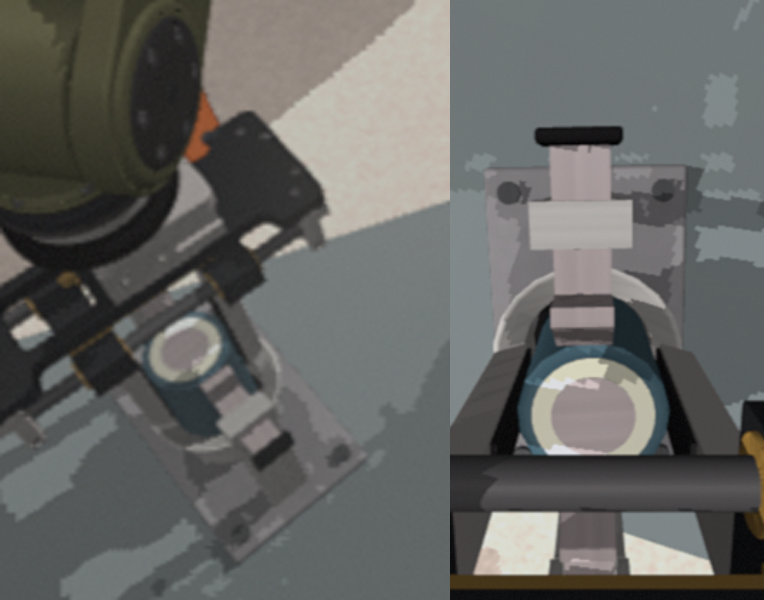

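Spring force is building smoothly (about 9 N) and there is no slip. Pressing past the gate.

Call:
{"fn": "arm_command", "kwargs": {"deltas": [{"translation": [0.1, 0, 0], "turn": [0, 0, 0]}, {"translation": [0.2, 0, 0], "turn": [0, 0, 0]}, {"translation": [0.3, 0, 0], "turn": [0, 0, 0]}, {"translation": [0.36, 0, 0], "turn": [0, 0, 0]}, {"translation": [0.36, 0, 0], "turn": [0, 0, 0]}, {"translation": [0.36, 0, 0], "turn": [0, 0, 0]}]}}

```text
time_s: 10.55
ee_pos: [0.4981, -0.2366, 0.0743]
eef_rot: [2.415, 1.57, -0.367]
force: [-2.6, 2.0, 12.8]
grip_width: 0.0453
```

Run:
```python
from h import *
go([.4972,-.2362,.074],-69.4); o=ctrl.get_obs(); print(o['force'],o['moment'],o['grip_width'])
s=save('scene','s6.png');w=save('wrist','w6.png')
a=cv2.resize(s[170:370,80:230],(450,600),interpolation=2)
cv2.imwrite('pics/c8.png',np.hstack([a,cv2.resize(w[:,180:400],(314,600))])[...,::-1])
```

```text
t 10.55 pos [ 0.4981 -0.2366  0.0743] jaw -69.38 tilt 0.06
trans [ 0.013 -0.03   0.029] turn [ 0.004 -0.01  -0.009] q [-0.51   0.472  1.66   0.     1.008  0.701]
[-2.62573928  2.0286328  12.77953481] [ 0.74198143  0.98219193 -0.01525771] 0.04525635787420709
```

View pics/c8.png

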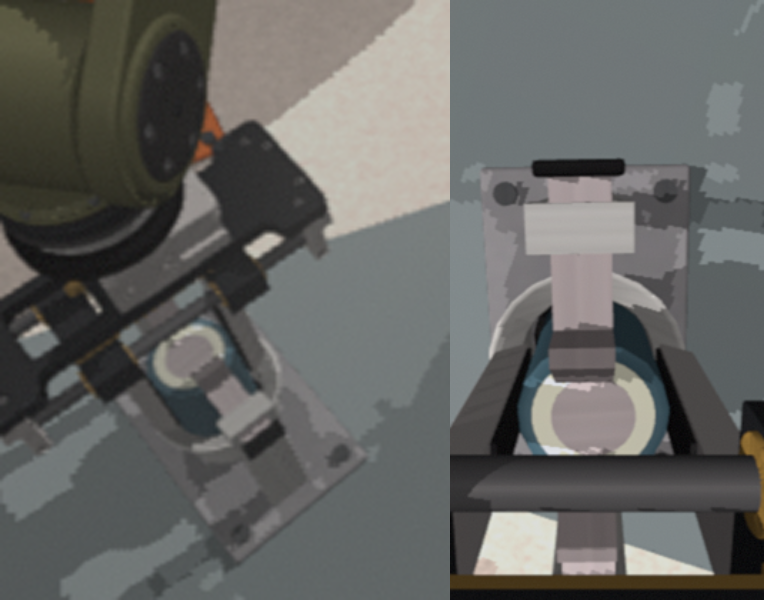

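Far catch is over the top (583,360). The near one is partly hidden behind the gripper. I'll press another 1.5 mm, then ease up about 5 mm while still gripping, to check that both catches hold.

Call:
{"fn": "arm_command", "kwargs": {"deltas": [{"translation": [0.06, 0, 0], "turn": [0, 0, 0]}, {"translation": [0.06, 0, 0], "turn": [0, 0, 0]}, {"translation": [0.06, 0, 0], "turn": [0, 0, 0]}, {"translation": [0, 0, 0], "turn": [0, 0, 0]}, {"translation": [-0.06, 0, 0], "turn": [0, 0, 0]}, {"translation": [-0.12, 0, 0], "turn": [0, 0, 0]}, {"translation": [-0.18, 0, 0], "turn": [0, 0, 0]}, {"translation": [-0.22, 0, 0], "turn": [0, 0, 0]}, {"translation": [-0.22, 0, 0], "turn": [0, 0, 0]}, {"translation": [-0.22, 0, 0], "turn": [0, 0, 0]}]}}

```text
time_s: 11.48
ee_pos: [0.498, -0.2366, 0.0795]
eef_rot: [2.383, 1.57, -0.399]
force: [-1.0, 2.1, 8.4]
grip_width: 0.0452
```

Run:
```python
from h import *
go([.4972,-.2362,.074],-69.4); o=ctrl.get_obs(); print(o['force'],o['moment'],o['grip_width'])
s=save('scene','s7.png');w=save('wrist','w7.png')
a=cv2.resize(s[170:370,80:230],(450,600),interpolation=2)
cv2.imwrite('pics/c9.png',np.hstack([a,cv2.resize(w[:,180:400],(314,600))])[...,::-1])
```

```text
t 11.4833 pos [ 0.498  -0.2366  0.0795] jaw -69.38 tilt 0.05
trans [ 0.219 -0.027  0.026] turn [ 0.004 -0.007 -0.007] q [-0.51   0.465  1.657  0.     1.019  0.701]
[-1.03984208  2.0842909   8.39639309] [ 0.47513915  0.60654455 -0.05076033] 0.04522833343982408
```

View pics/c9.png

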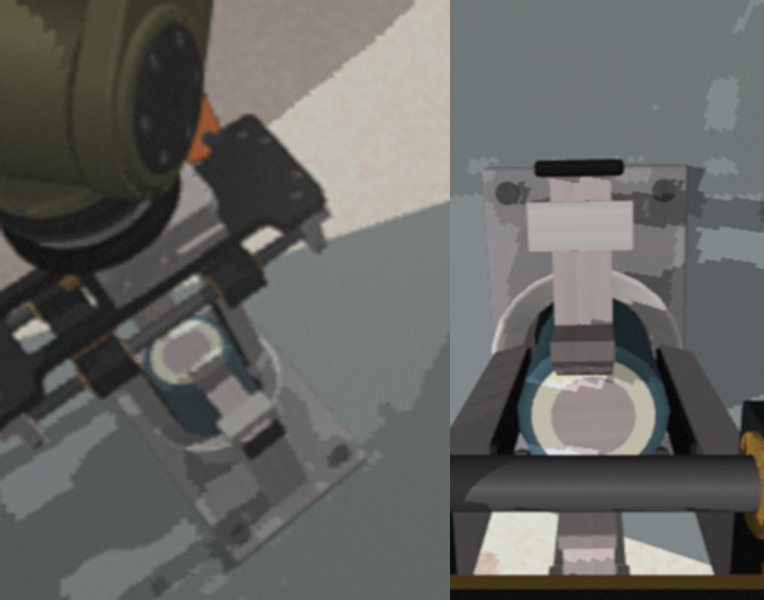

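Both catches are in: the near one's body is now visible at (585,555), which it was not before the snap. Releasing.

Call:
{"fn": "arm_command", "kwargs": {"deltas": [{"translation": [-0.03, 0, 0], "turn": [0, 0, 0]}, {"translation": [-0.03, 0, 0], "turn": [0, 0, 0]}, {"translation": [-0.03, 0, 0], "turn": [0, 0, 0]}, {"translation": [-0.03, 0, 0], "turn": [0, 0, 0]}, {"translation": [-0.03, 0, 0], "turn": [0, 0, 0]}, {"translation": [-0.03, 0, 0], "turn": [0, 0, 0]}, {"translation": [-0.03, 0, 0], "turn": [0, 0, 0]}, {"translation": [-0.03, 0, 0], "turn": [0, 0, 0]}], "gripper": 80}}

```text
time_s: 12.25
ee_pos: [0.4978, -0.2366, 0.0797]
eef_rot: [1.502, 1.571, -1.28]
force: [-0.7, 0.6, 0.3]
grip_width: 0.0805
```

Run:
```python
from h import *
go([.4972,-.2362,.25],-69.4); o=ctrl.get_obs(); print(o['force'],o['moment'],o['grip_width'])
s=save('scene','s8.png');w=save('wrist','w8.png')
a=cv2.resize(s[170:370,80:230],(450,600),interpolation=2)
cv2.imwrite('pics/c10.png',np.hstack([a,cv2.resize(w[:,180:400],(314,600))])[...,::-1])
```

```text
t 12.25 pos [ 0.4978 -0.2366  0.0797] jaw -69.38 tilt 0.0
trans [-6.814 -0.021  0.017] turn [ 0.004  0.    -0.001] q [-0.51   0.465  1.657 -0.     1.02   0.701]
[-0.67882198  0.62202691  0.31424158] [-0.0039639   0.09870142 -0.00864183] 0.08048566417401731
```

View pics/c10.png

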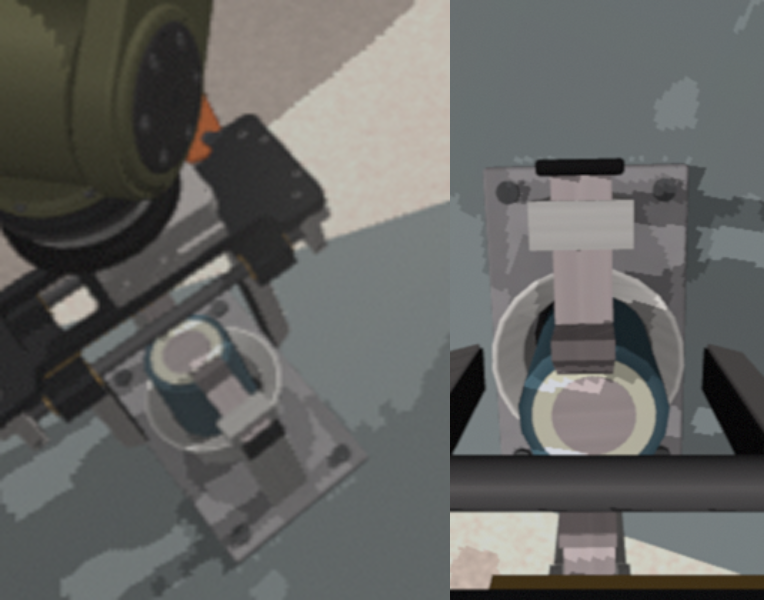

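The cell stays down after release and the force is about zero. Retreating straight up.

Call:
{"fn": "arm_command", "kwargs": {"deltas": [{"translation": [-0.3, 0, 0], "turn": [0, 0, 0]}, {"translation": [-0.8, 0, 0], "turn": [0, 0, 0]}, {"translation": [-1.5, 0, 0], "turn": [0, 0, 0]}, {"translation": [-2.3, 0, 0], "turn": [0, 0, 0]}, {"translation": [-3.1, 0, 0], "turn": [0, 0, 0]}, {"translation": [-3.9, 0, 0], "turn": [0, 0, 0]}, {"translation": [-4.7, 0, 0], "turn": [0, 0, 0]}, {"translation": [-5.5, 0, 0], "turn": [0, 0, 0]}, {"translation": [-6.2, 0, 0], "turn": [0, 0, 0]}, {"translation": [-6.7, 0, 0], "turn": [0, 0, 0]}, {"translation": [-7.0, 0, 0], "turn": [0, 0, 0]}, {"translation": [-7.0, 0, 0], "turn": [0, 0, 0]}]}}

```text
time_s: 13.35
ee_pos: [0.4981, -0.2367, 0.2566]
eef_rot: [2.265, 1.568, -0.516]
force: [-0.4, 0.1, -0.1]
grip_width: 0.0799
```

Call:
{"fn": "arm_command", "kwargs": {"deltas": [{"translation": [0, 0, 0.7], "turn": [0, 0, 0]}, {"translation": [0, 0, 1.5], "turn": [0, 0, 0]}, {"translation": [0, 0, 2.4], "turn": [0, 0, 0]}, {"translation": [0, 0, 3.0], "turn": [0, 0, 0]}, {"translation": [0, 0, 3.4], "turn": [0, 0, 0]}, {"translation": [0, 0, 3.4], "turn": [0, 0, 0]}]}}

```text
time_s: 13.85
ee_pos: [0.4171, -0.267, 0.2546]
eef_rot: [-0.629, 1.571, 2.872]
force: [0.1, -0.1, 0.7]
grip_width: 0.0797
```

Run:
```python
from h import *
o=ctrl.get_obs(); print(o['time_s'],o['force'],o['ee_pos'])
s=save('scene','s9.png');c=cal('wrist');w=save('wrist','w9.png');t=save('top','t9.png')
print(proj('wrist',[.4965,-.2368,.095],c))
a=cv2.resize(s[230:360,90:220],(400,400),interpolation=2)
cv2.imwrite('pics/c11.png',np.vstack([np.hstack([a,cv2.resize(w[0:300,150:450],(400,400))]),])[...,::-1])
# upright check: disc in the scene
cs=cal('scene'); print([proj('scene',[.4965,-.2368,z],cs).round(1) for z in(.095,.116)])
```

```text
13.85 [ 0.10322316 -0.0777708   0.6689995 ] [ 0.41712112 -0.26697875  0.25460601]
[279.53406858 104.70137697]
[array([142.9, 286.3]), array([139.3, 280.3])]
```

View pics/c11.png

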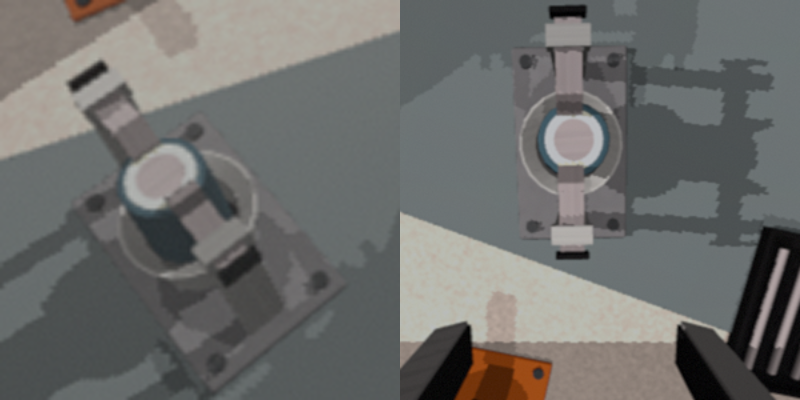

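View pics/s9.png

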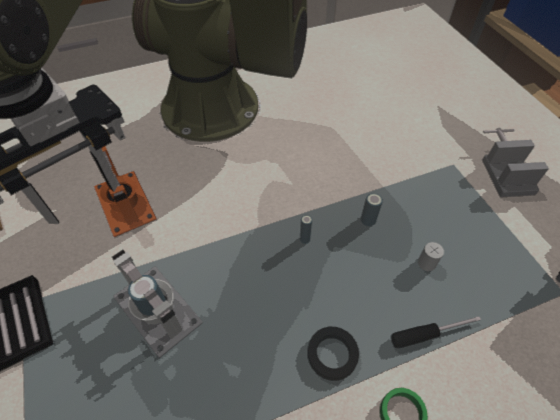

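Both catches overlap the cell's rim, top and bottom in the wrist crop. The disc is at (142.6,286.9) in the scene view, against (142.9,286.3) predicted for a top at gate height. The medium cell (372,208) and slim cell (306,229) have not moved.

```bash
python3 -c "
from station import ctrl
print(ctrl.hand_in())"
```

```text
the job is handed in; nothing more can be done
None
```

The largest cell is upright in the grey spring column, held down by both side catches, and the job is handed in at about 14 s of the 38 s allowed. I gripped it, lowered it between the catches, pressed its top to an estimated 5 to 6 mm below the gate, eased it back up, let go and backed the arm off.

- **Cell seated:** after release, the wrist view shows both catches over the cell's top. In the scene view its top is within 1 px of where a cell at gate height should appear.
- **Not touching:** the force on the tool was under 1 N after letting go and after the arm moved clear.
- **Bystanders:** the medium and slim cells stand where they were, and the orange look-alike was not touched.
- **Forces:** the highest reading I saw was about 13 N at the wrist while pressing, though I only read it at the end of each move.

During pressing the gripper partly hid the near catch. I only confirmed that it had snapped over after moving away. No check failed or disagreed.

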